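Set the bench length gauge to a reference plug housing

ROBOT

A 6-joint arm with a two-finger parallel gripper is mounted at the origin on a cart in front of the work surface, level with it; the furniture and walls round the work are solid. World frame = base frame: x ahead of the robot, y to its left, z up, the work surface at z = 0. Lengths are in m, angles in rad, forces in N, time in s.
With the tool pointing down it reaches from about 0.275 to 0.875 m from the base axis. Payload 12.5 kg.
Tool frame: the origin (TCP) lies midway between the tips of the shut fingers; the grasp point (between the pads) lies 19 mm behind it (r.grip_point_offset is the distance from the TCP to the grasp point, in m); z points along the fingers, y is the line along which they close (so a half turn about z gives the same grasp; the last joint's range is limited). The gripper opens to 85 mm and grips with 20 to 120 N. Pads are 22 mm wide; open, the fingers measure 114 mm over their backs; the gripper's body (76 mm by 85 mm) begins 54 mm behind the grasp point. The pads swing forward as they close: fully open they stand 13 mm farther back than shut.
Start: joints at [-1.323, 0.351, 1.652, -0, 1.139, -0.085], TCP at [0.18, -0.52, 0.231] pointing down, gripper open.
Joint ranges: [-2.75, 2.75], [-0.79, 2.1], [0.01, 2.65], [-1.57, 4.71], [0.07, 3.14], [-2.87, 2.87]. Speed limits (rad/s): [2.22, 2.22, 2.79, 3.14, 3.14, 3.14].

INTERFACE

Orientations are given as a rotation vector (axis times angle).
In Python, from bench import observe, viewer, ticket, find_in, cut_out, r gives the robot as it stands. The module is installed in compiled form; this text tells all that it offers.
- The arm moves only by the shell command python3 -m jog 'ROWS' [OPENING] [FORCE]. ROWS is JSON, a list of rows, each an object of numbers: "tx", "ty", "tz": the shift along the tool's x, y, z in cm; "roll": the turn about the tool's z in degrees. In form: [{"tx": .., "ty": .., "tz": .., "roll": ..}, ...]. A call has 1 to 8 rows; each row shifts and turns the commanded pose from where the row before left it, along the tool's axes as they then stand; what a row does not reach is not made up. A row lasts 1/12 s, in which the tool goes at most 41.7 mm and 7.16 degrees, less where a joint would pass 70% of its speed; a pose out of reach is approached as far as the arm can. A call with a gripper value outside its range is refused whole. OPENING is the finger opening in cm, from 0 to 8.54, set as the call begins (- or left out, the last holds). The fingers move at their own pace and stop on an object; FORCE is the grip in N (left out, the last holds). Time passes only in rows, so rows that do not move let the fingers close. It gives the time, the measured TCP pose, the force, the opening and the grip force at its end, in the units of the state.
- observe(): the state, without advancing time (a new reading comes with each control period).
- viewer.get_image(name): name is "side" or "top"; returns (picture, depth): 480x640x3 uint8, blue, green, red; 480x640 float32, m along the optical axis (not along the pixel's ray), 0 where there is no reading.
- viewer.camera_params(name): a dict with "mtx" (3x3 intrinsics, pixels), "extrinsics" (4x4, takes a point from world to camera coordinates). Camera axes: x right, y down, z forward; pixel columns grow to the right and rows downward; lengths in m; the calibration is good to about 2 mm. A picture is of the moment at which its call begins. camera_params takes no time and is no camera call.
- ticket.finish_job(): hands the job in; it is judged then, once.
Trained networks look in the newest picture that a camera, given by its name, has taken for a name from the list of things; names that differ only in an ending like _2 or _b are one class to them, and where a whole thing is asked for, a point or a joint stands for the part that bears it (a point fixed in the world has none). Each returns a list of dicts, best first, with "confidence" (0 to 1); they miss things now and then, are a little off and sometimes report something else, mostly with a low value. They report only what shows in the picture. A call takes as long as a camera call. They do not tell look-alikes from the thing itself.
- find_in(target, camera): "bbox" ([left, top, right, bottom] in pixels, round what is visible of it).
- cut_out(target, camera): "pixels" (480x640 bool, what is visible of it) and "bbox" ([left, top, right, bottom] in pixels, round what is visible of it).
The state is a dict: "t": time; "joints": joint angles; "qvel": joint speeds; "effort": joint torques, N m; "ee_pos": TCP position; "orientation": TCP orientation; "contact_force": force on the tool from outside, world axes, zero at the start; "ft_torque": the same for the moment, N m; "grip_width": opening from 0.0 (shut) to 1.0 (fully open); "grip_force": force on a finger pad.
Only numpy, scipy, OpenCV 4.12 (cv2) and the standard library are available. Lean on these libraries where they do the work, as an engineer would, in place of code of your own. Each camera call takes 0.05 s, during which the arm holds its last target. There are 200 camera calls.

TASK

Set the bench length gauge to the reference part, the largest of the three white plug housings: lay it upright and lengthwise on the gauge's narrow steel rest, between plunger and fixed anvil, and let go. Roll the ribbed thumbwheel towards the anvil until the spring plunger holds the housing against the anvil and is pushed in about half its 10 mm travel, never to its stop. Then, with the housing still held like that, press the round zero key until it gives (about 5 N, not over 25 N) without pressing the two small keys, and leave it all set and the other two housings undisturbed.

Things in the scene. Friction and masses are not known exactly. Their poses are not given: they have to be found in the camera images.
- gauge: Bench length gauge, fixed: base plate 112 (x) x 280 (y) x 18 mm, origin at its underside's centre, z up; y is the measuring direction, towards the anvil post (34 mm wide, 62 mm high, y 104 to 132 mm). On the -y half the measuring head: x -50 to 50, y -132 to 4, flat top at 62 mm with wheel, display (+x side), keys (-x side). Quill (19 mm round) and plunger leave its +y face at x 0, z 47.5 mm.
- rest_mid (a point): On top of the steel rest, 35 mm above the bench: where the large housing's underside centre lies when its end touches the anvil (30 mm from the anvil face). The rest is 26 mm wide (x) and runs 45 mm towards -y, 27 mm towards +y from here; the base plate beside it lies 17 mm lower, so fingers have room on both x sides. Axes as the gauge's.
- anvil_face (a point): Centre of the flat face of the fixed anvil (22 mm disc), facing the gauge's -y.
- plunger_tip (a point): Centre of the plunger's flat end disc (15 mm diameter), facing the gauge's +y. At the start 70 to 74 mm from the anvil face: the 60 mm housing goes in with 10 to 14 mm to spare.
- plunger (a joint): How far the spring plunger is pushed into the quill, m: 0 = free (15 mm of plunger showing), 0.010 = its stop. Soft spring, 1 N at 0 to 2 N at 0.010.
- wheel (a joint): Turn of the thumbwheel, rad, 0 to 5, starting between 0 and 0.6; growing = its top rolls towards the anvil (gauge +y) and drives the quill out, 6 mm per rad (6 mm for each 18 mm rolled at the rim). It stays where it is left and takes 1.5 to 2.5 N along the rim to turn.
- wheel_top (a point): Topmost point of the thumbwheel, 69 mm above the bench: dark steel, finely ribbed, 18 mm radius, 9 mm wide, axle along the gauge's x; its top 7 mm stand out of a slot in the head (44 mm long in y) between two bezel strips 1.5 mm high. Too shallow to pinch: press a fingertip on top with 5 to 10 N and draw it level towards +y; lift, go back, repeat.
- zero_key (a joint): How far the zero key is pressed, m: 0 = up, 0.0012 = bottom. It starts to move at 1 N, registers past 0.0008 (4.4 N), bottoms at 6 N and springs back.
- zero_key_top (a point): Centre of the top of the zero key: round embossed grey membrane key, 17 mm diameter, standing 2.2 mm above the head's top (moves with the key), at x -20, y -108 mm of the gauge. Press straight down.
- small_keys_mid (a point): Midway between the tops of the two small rectangular keys (11 x 8 mm each, 21 mm apart along x, 1.6 mm high), 41 mm to the +y side of the zero key. Not to be pressed.
- small_keys: The two small keys as a body; its origin is the gauge's origin, so use the point for their place.
- housing_large: The reference part: largest white plug housing, 30 (x) x 60 (y) x 21 mm (25 mm over its top ribs), 10 to 17 g, loose and upright on the bench left of the gauge. Origin at its underside's centre, long axis y, z up. Grasp across the 30 mm width. Either end may face the anvil.
- housing_small_b: One of the two smaller white plug housings of the same shape, 24 x 48 x 17 mm (20 mm over its top ribs), loose on the bench near the large one; origin at its underside's centre, long axis y. Not to be disturbed.
- housing_small_a: One of the two smaller white plug housings of the same shape, 24 x 48 x 17 mm (20 mm over its top ribs), loose on the bench near the large one; origin at its underside's centre, long axis y. Not to be disturbed.
There are look-alikes about, which are no part of the job. Leave any brown or orange look-alike of the housing_large alone.

How it is judged:
On the way, in this order (a step that is already met when the one before it is completed fails the run):
1. The large housing lies upright and lengthwise on the rest between plunger and anvil, let go (x of housing_large in the frame of rest_mid between -0.01 and 0.01 m and y of housing_large in the frame of rest_mid between -0.018 and 0.005 m and z of housing_large in the frame of rest_mid between -0.004 and 0.004 m and angle between the y axis of housing_large and the y axis of gauge, either way round below 0.2 rad and angle between housing_large's own z axis and vertical below 0.15 rad and contact force between housing_large and the fingers below 0.05 N and value of joint plunger below 0.001 m), for 0.3 s.
2. The thumbwheel is rolled until the plunger holds the housing against the anvil, pushed in 2 to 8 mm (x of housing_large in the frame of rest_mid between -0.01 and 0.01 m and y of housing_large in the frame of rest_mid between -0.004 and 0.004 m and z of housing_large in the frame of rest_mid between -0.004 and 0.004 m and angle between the y axis of housing_large and the y axis of gauge, either way round below 0.12 rad and angle between housing_large's own z axis and vertical below 0.15 rad and value of joint plunger between 0.002 and 0.008 m), for 0.3 s.
3. The zero key is pressed until it registers (past 0.8 mm), with the housing still held so (all of step 2 and value of joint zero_key above 0.0008 m), for 0.1 s.
At the end, for the whole second after the job is handed in: The large housing lies upright on the rest (within 10 mm sideways, 4 mm along, 0.12 rad of the seated place), held against the anvil by the plunger, which is pushed in 2 to 8 mm; the zero key has been pressed and is up again; all at rest (all of step 2 and value of joint zero_key below 0.0004 m and linear speed of housing_large below 0.01 m/s); the robot touches nothing.
It fails at once if The plunger is driven to its stop (past 9.5 mm) (value of joint plunger above 0.0095 m).
It fails at once if The zero key is pressed with more than 25 N (contact force between zero_key and anything else above 25 N).
It fails at once if A small key is pressed (more than 2 N) (contact force between small_keys and anything else above 2 N).
It fails at once if One of the other two housings is moved more than 20 mm (distance of any of housing_small_b, housing_small_a from where it was at the start of the episode above 0.02 m).
It also fails if it takes over 54 s, if anything falls off the work surface, if the arm or the gripper's body presses on something with over 40 N, if the wrist force passes 120 N, or if a joint passes its speed limit or range.

## Working session

There is one attempt and no reset: what is moved stays moved. The work goes in short steps, Python scripts to look and compute and a shell command to move; the robot and the scene stay as the last step left them, time stands still between calls to the robot, and variables do not carry over. Pictures are saved under pics/ and viewed, at most 10 in all, crops included, and the job is handed in when it is done.

```bash
mkdir -p pics
cat > h.py <<'E'
from bench import *
import numpy as np, cv2
def world(cam, uv, d):
    p=viewer.camera_params(cam); K=np.array(p["mtx"]); T=np.linalg.inv(np.array(p["extrinsics"]))
    uv=np.atleast_2d(uv).astype(float); d=np.atleast_1d(d)
    c=np.c_[(uv[:,0]-K[0,2])/K[0,0]*d,(uv[:,1]-K[1,2])/K[1,1]*d,d]
    return c@T[:3,:3].T+T[:3,3]
def pix(cam,P):
    p=viewer.camera_params(cam); K=np.array(p["mtx"]); E=np.array(p["extrinsics"])
    c=np.atleast_2d(P)@E[:3,:3].T+E[:3,3]; q=c@K.T; return q[:,:2]/q[:,2:]
def cloud(cam,mask,d):
    v,u=np.nonzero(mask&(d>0)); return world(cam,np.c_[u,v],d[v,u])
E
python3 - <<'E'
from h import *
for c in("top","side"):
    im,d=viewer.get_image(c); cv2.imwrite(f"pics/{c}0.png",im); np.savez(f"{c}0.npz",im=im,d=d)
    p=viewer.camera_params(c); print(c,np.round(p["mtx"],1).tolist(),np.round(p["extrinsics"],3).tolist())
    for n in("housing_large","gauge","wheel_top","zero_key_top","small_keys_mid","plunger_tip","anvil_face"):
        for f in cut_out(n,c)[:5]:
            P=cloud(c,f["pixels"],d)
            print(n,f["bbox"],round(f["confidence"],2),np.round(np.median(P,0),3) if len(P) else None)
o=observe();print(o)
E
```

```text
top [[464.1, 0.0, 322.8], [0.0, 464.1, 243.9], [0.0, 0.0, 1.0]] [[-0.021, -1.0, -0.005, 0.102], [-0.997, 0.021, -0.076, 0.479], [0.076, 0.004, -0.997, 1.084], [0.0, 0.0, 0.0, 1.0]]
housing_large [297.9, 247.7, 310.1, 272.5] 0.72 [0.446 0.136 0.021]
housing_large [247.3, 255.9, 273.6, 281.0] 0.7 [0.425 0.236 0.02 ]
housing_large [184.9, 295.6, 204.4, 323.7] 0.63 [0.329 0.395 0.021]
gauge [326.0, 161.8, 451.6, 227.4] 0.83 [ 0.587 -0.068  0.052]
gauge [247.0, 256.5, 274.5, 282.4] 0.39 [0.424 0.235 0.021]
wheel_top [327.4, 161.3, 449.9, 231.2] 0.95 [ 0.586 -0.067  0.051]
wheel_top [436.0, 188.2, 444.6, 197.8] 0.58 [ 0.588 -0.177  0.064]
wheel_top [197.6, 229.5, 218.5, 243.5] 0.27 [0.503 0.36  0.017]
zero_key_top [433.3, 187.4, 443.3, 197.0] 0.48 [ 0.589 -0.177  0.064]
anvil_face [329.3, 162.2, 450.7, 229.2] 0.68 [ 0.586 -0.067  0.051]
side [[477.3, 0.0, 314.1], [0.0, 477.3, 236.6], [0.0, 0.0, 1.0]] [[-0.979, -0.203, 0.018, 0.458], [-0.13, 0.552, -0.824, 0.072], [0.157, -0.809, -0.567, 1.054], [0.0, 0.0, 0.0, 1.0]]
housing_large [298.8, 263.4, 328.7, 282.7] 0.86 [0.446 0.142 0.02 ]
housin
[... 373 characters left out ...]
[ 0.581 -0.058  0.037]
{'t': 0.8, 'joints': array([-1.32260854e+00,  3.50705783e-01,  1.65176913e+00,  2.01376003e-05,
        1.13907164e+00, -8.46151213e-02]), 'qvel': array([ 0.00121826, -0.00040526, -0.00245128, -0.00059365, -0.00074436,
        0.00139677]), 'effort': array([ 3.12406148e-03, -5.05997801e+01, -2.91627753e+01,  2.45506189e-04,
        8.35278315e-04,  1.20516222e-05]), 'ee_pos': array([ 0.17970439, -0.51982276,  0.23129814]), 'orientation': array([3.09815680e+00, 5.20335988e-01, 3.45496667e-05]), 'contact_force': array([ 0.2431861 , -0.38104212,  0.17960385]), 'ft_torque': array([-0.05052086, -0.03711912,  0.01080348]), 'grip_force': 0.0, 'grip_width': 0.9997186736484485}
```

View pics/top0.png

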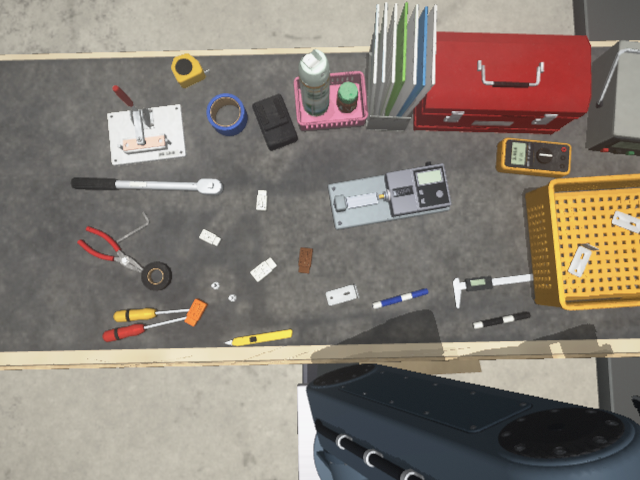

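View pics/side0.png

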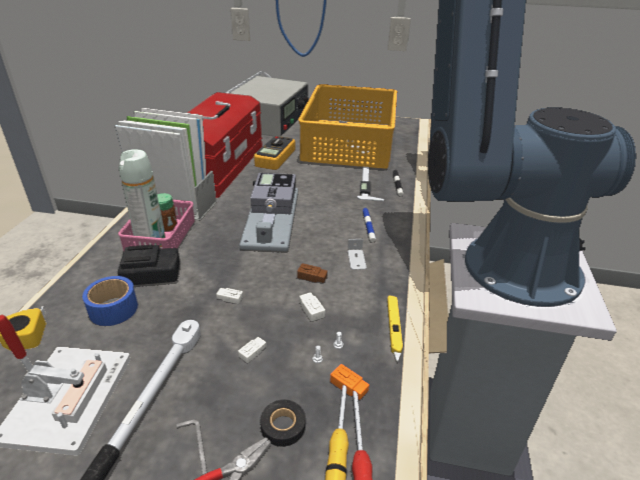

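The large white housing is at about (263,269) in the top view, with the small ones at (262,200) and (209,238). The gauge is at (390,195), with its anvil to the left (world +y) and the zero key near (438,193). Next I fit the poses.

Run:
```python
from h import *
z=np.load("top0.npz"); im,d=z["im"],z["d"]
v,u=np.mgrid[0:480:1,0:640:1]; P=world("top",np.c_[u.ravel(),v.ravel()],d.ravel()).reshape(480,640,3)
def rect(box,zlo,zhi,mask=None):
    l,t,r_,b=box; Q=P[t:b,l:r_].reshape(-1,3); m=(Q[:,2]>zlo)&(Q[:,2]<zhi)
    if mask is not None: m&=mask[t:b,l:r_].ravel()
    Q=Q[m]; (c,s,a)=cv2.minAreaRect((Q[:,:2]*1000).astype(np.float32)); print(box,len(Q),np.round(c,1),np.round(s,1),round(a,1),"zmed",np.median(Q[:,2]).round(4),np.percentile(Q[:,2],[5,95]).round(4))
print("bench",np.median(P[240:290,330:400,2]))
white=im.min(2)>150
for b in [(240,250,285,290),(250,185,275,215),(193,225,225,250)]: rect(b,-.01,.05,white); rect(b,.011,.05)
rect((320,150,460,235),.010,.1); rect((320,150,460,235),.045,.1);rect((320,150,460,235),.055,.1)
a=cv2.resize(im[155:235,322:462],None,fx=5.7,fy=5.7,interpolation=cv2.INTER_CUBIC); cv2.imwrite("pics/g.png",a)
s=np.load("side0.npz")["im"]; a=cv2.resize(s[165:325,230:340],None,fx=3.7,fy=3.7,interpolation=cv2.INTER_CUBIC)
cv2.imwrite("pics/g2.png",a)
```

```text
bench -0.0002164332789863499
(240, 250, 285, 290) 322 [424.5 235. ] [29.5 62.7] 37.7 zmed 0.0207 [0.0135 0.025 ]
(240, 250, 285, 290) 317 [425.7 234.1] [30.3 59.9] 37.6 zmed 0.0207 [0.0168 0.025 ]
(250, 185, 275, 215) 199 [591.5 237.4] [23.9 47.5] 86.8 zmed 0.0163 [0.0115 0.0211]
(250, 185, 275, 215) 192 [591.5 237.4] [23.9 47.5] 86.8 zmed 0.0165 [0.0127 0.0211]
(193, 225, 225, 250) 200 [502.4 361.9] [47.4 24.3] 62.3 zmed 0.0166 [0.0091 0.0208]
(193, 225, 225, 250) 191 [503.2 361.9] [48.2 23.4] 60.2 zmed 0.0167 [0.0125 0.0208]
(320, 150, 460, 235) 5561 [594.2 -67. ] [116.7 279.7] 8.8 zmed 0.0516 [0.0151 0.0647]
(320, 150, 460, 235) 2867 [596.1 -65.7] [111.4 266.7] 9.1 zmed 0.0619 [0.054  0.0656]
(320, 150, 460, 235) 2701 [592.  -67.9] [100.8 263.3] 8.5 zmed 0.062 [0.0582 0.0656]
```

View pics/g.png

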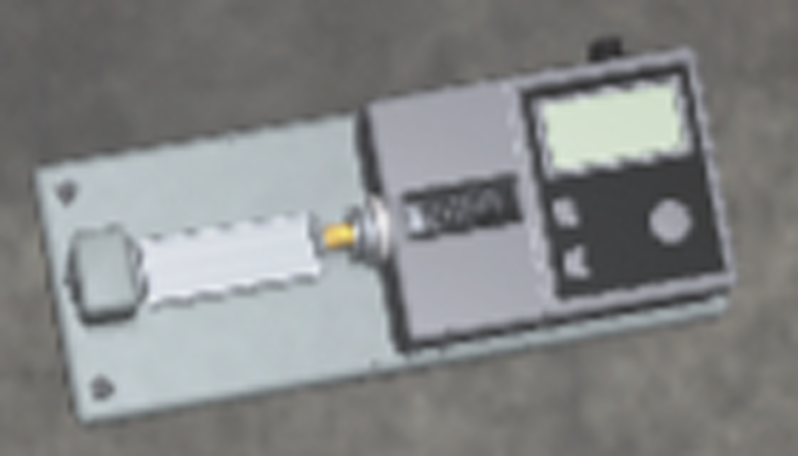

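```bash
cat >> h.py <<'E'
def gpose():
    x,y,a=np.load("g.npy"); return x,y,a
def g2w(p):
    x,y,a=gpose(); p=np.atleast_2d(p).astype(float); c,s=np.cos(a),np.sin(a)
    return np.c_[x+c*p[:,0]-s*p[:,1], y+s*p[:,0]+c*p[:,1], p[:,2]]
E
python3 - <<'E'
from h import *
from scipy.optimize import least_squares
M=np.array([[-20,-108,64.2],[-20,-67,63.6],[50,4,62],[50,-132,62],[-50,-132,62],[-50,4,62],[56,140,18],[-56,140,18],[0,118,62]])/1000
C=np.array([[671,221],[572,238],[369,108],[690,50],[733,285],[405,348],[38,168],[83,420],[107,273]])
uv=C/5.7+[322,155]-.4
def f(q):
    np.save("g.npy",q); return (pix("top",g2w(M))-uv).ravel()
s=least_squares(f,[.59,-.067,.15],loss="soft_l1"); np.save("g.npy",s.x); print(s.x,np.degrees(s.x[2])); print((f(s.x).reshape(-1,2)).round(1).tolist())
z=np.load("top0.npz"); im,d=z["im"],z["d"]
P=world("top",np.indices((480,640))[::-1].reshape(2,-1).T,d.ravel())
x,y,a=s.x; Q=P-[x,y,0]; L=np.c_[np.cos(a)*Q[:,0]+np.sin(a)*Q[:,1],-np.sin(a)*Q[:,0]+np.cos(a)*Q[:,1],Q[:,2]]*1000
m=(abs(L[:,0])<6)&(L[:,1]<10)&(L[:,1]>-75)&(L[:,2]>30)
for w in range(-72,10,2):
    k=m&(abs(L[:,1]-w)<1); print(w,np.median(L[k,2]).round(1) if k.any() else None,end="; ")
print()
m=(abs(L[:,0])<9)&(L[:,1]>0)&(L[:,1]<135)
for w in range(0,132,3):
    k=m&(abs(L[:,1]-w)<1.5); print(w,L[k,2].max().round(0),np.median(L[k,2]).round(0),end="; ")
hi=(L[:,2]>55)&(L[:,2]<70)&(L[:,1]>90)&(L[:,1]<140)&(abs(L[:,0])<40); print("\npost",L[hi].min(0),L[hi].max(0))
hi=(L[:,2]>55)&(L[:,2]<80)&(L[:,1]<50)&(L[:,1]>-140)&(abs(L[:,0])<60); print("head",np.percentile(L[hi],[1,99],axis=0))
hi=(L[:,2]>32)&(L[:,2]<38)&(L[:,1]<100)&(L[:,1]>45)&(abs(L[:,0])<40); print("rest",np.percentile(L[hi],[2,50,98],axis=0))
E
```

```text
[ 0.59036894 -0.06815436  0.15052161] 8.624252970975329
[[-0.0, 0.4], [-0.3, 0.5], [-0.8, -0.9], [0.9, -0.7], [1.6, 0.4], [0.8, -0.6], [-1.3, -0.1], [-1.2, 1.5], [0.3, -0.3]]
-72 62.9; -70 62.7; -68 61.2; -66 63.1; -64 61.5; -62 63.1; -60 62.1; -58 63.8; -56 62.9; -54 61.6; -52 63.3; -50 58.9; -48 41.8; -46 65.3; -44 57.9; -42 57.8; -40 61.9; -38 61.7; -36 63.9; -34 66.5; -32 65.3; -30 61.5; -28 68.0; -26 70.6; -24 67.0; -22 65.7; -20 65.9; -18 63.7; -16 61.6; -14 61.5; -12 57.7; -10 57.9; -8 57.3; -6 57.8; -4 60.1; -2 61.7; 0 60.9; 2 62.2; 4 61.7; 6 59.9; 8 59.0; 
0 64.0 61.0; 3 66.0 62.0; 6 64.0 58.0; 9 62.0 54.0; 12 58.0 53.0; 15 63.0 54.0; 18 57.0 50.0; 21 53.0 33.0; 24 54.0 21.0; 27 56.0 50.0; 30 56.0 52.0; 33 57.0 35.0; 36 36.0 35.0; 39 39.0 35.0; 42 39.0 35.0; 45 39.0 37.0; 48 39.0 35.0; 51 36.0 35.0; 54 38.0 35.0; 57 39.0 36.0; 60 39.0 35.0; 63 37.0 34.0; 66 37.0 36.0; 69 38.0 35.0; 72 38.0 35.0; 75 36.0 34.0; 78 38.0 35.0; 81 39.0 35.0; 84 40.0 36.0; 87 39.0 37.0; 90 38.0 35.0; 93 40.0 33.0; 96 37.0 35.0; 99 40.0 35.0; 102 37.0 34.0; 105 59.0 55.0; 108 63.0 60.0; 111 63.0 60.0; 114 64.0 62.0; 117 64.0 62.0; 120 64.0 62.0; 123 64.0 62.0; 126 62.0 62.0; 129 65.0 60.0; 
post [-14.77810973 105.10932054  55.32669596] [ 19.24642669 131.70500453  66.71133206]
head [[ -47.46401921 -129.60207021   56.38987985]
 [  50.57886292    6.86159505   67.8854603 ]]
rest [[-10.541187    46.59643102  32.38340832]
 [  2.81085557  72.66029875  35.05609686]
 [ 14.47464689  98.69925462  37.83333473]]
```

Run:
```python
from h import *
z=np.load("side0.npz"); d=z["d"]
P=world("side",np.indices((480,640))[::-1].reshape(2,-1).T,d.ravel())
x,y,a=gpose(); Q=P-[x,y,0]; L=np.c_[np.cos(a)*Q[:,0]+np.sin(a)*Q[:,1],-np.sin(a)*Q[:,0]+np.cos(a)*Q[:,1],Q[:,2]]*1000
def st(n,k): print(n,k.sum(),np.percentile(L[k],[2,50,98],axis=0).round(1).tolist())
X,Y,Z=L.T
st("post",(Z>58)&(Z<70)&(Y>90)&(Y<140)&(abs(X)<40))
st("head",(Z>58)&(Z<66)&(Y>-140)&(Y<30)&(abs(X)<60))
st("rest",(Z>32)&(Z<38)&(Y>50)&(Y<95)&(abs(X)<30))
st("plate",(Z>14)&(Z<22)&(Y>30)&(Y<150)&(abs(X)<65))
st("tip",(Z>42)&(Z<56)&(Y>15)&(Y<95)&(abs(X)<12))
k=(Z>41)&(Z<57)&(Y>10)&(Y<60)&(abs(X)<12);print(np.c_[Y,Z,X][k][np.argsort(-Y[k])][:25].round(0).tolist())
k=(P[:,0]>.38)&(P[:,0]<.47)&(P[:,1]>.19)&(P[:,1]<.28)&(P[:,2]>.012)&(P[:,2]<.03); print("house",cv2.minAreaRect((P[k,:2]*1000).astype(np.float32)))
im=z["im"]; a=cv2.resize(im[165:260,235:305],None,fx=6,fy=6,interpolation=cv2.INTER_CUBIC); cv2.imwrite("pics/g3.png",a)
print("rest_mid nominal px",pix("side",g2w([[.0,.072,.035],[0,.104,.0475],[0,.032,.0475]])))
o=observe()
# tool to grasp housing:
```

```text
post 110 [[-15.2, 107.2, 58.3], [0.1, 122.8, 63.2], [16.2, 130.5, 65.9]]
head 893 [[-48.0, -128.3, 58.7], [-1.2, -48.6, 64.2], [48.6, 5.5, 65.9]]
rest 33 [[-12.0, 50.9, 34.1], [-0.7, 59.5, 36.9], [12.2, 82.8, 37.9]]
plate 920 [[-53.6, 32.7, 14.8], [-13.8, 97.6, 19.7], [54.6, 138.0, 21.8]]
tip 34 [[-6.2, 15.4, 42.6], [0.9, 28.1, 51.0], [6.9, 31.8, 55.6]]
[[32.0, 54.0, 6.0], [32.0, 51.0, -6.0], [31.0, 48.0, 2.0], [31.0, 51.0, -1.0], [30.0, 48.0, -3.0], [30.0, 50.0, 4.0], [30.0, 56.0, 4.0], [30.0, 50.0, -3.0], [30.0, 44.0, 4.0], [29.0, 52.0, -1.0], [29.0, 49.0, 2.0], [29.0, 55.0, -1.0], [29.0, 46.0, 7.0], [28.0, 55.0, 2.0], [28.0, 54.0, 7.0], [28.0, 47.0, -5.0], [28.0, 52.0, 2.0], [28.0, 43.0, 2.0], [28.0, 46.0, 4.0], [28.0, 52.0, -3.0], [27.0, 54.0, -3.0], [27.0, 57.0, -1.0], [27.0, 51.0, 4.0], [27.0, 57.0, 2.0], [27.0, 45.0, -0.0]]
house ((425.6129455566406, 232.2611846923828), (30.44854736328125, 63.1221923828125), 38.39497756958008)
rest_mid nominal px [[267.56002507 223.76705857]
 [265.47432105 226.7839565 ]
 [269.59703008 210.38212777]]
```

View pics/g3.png

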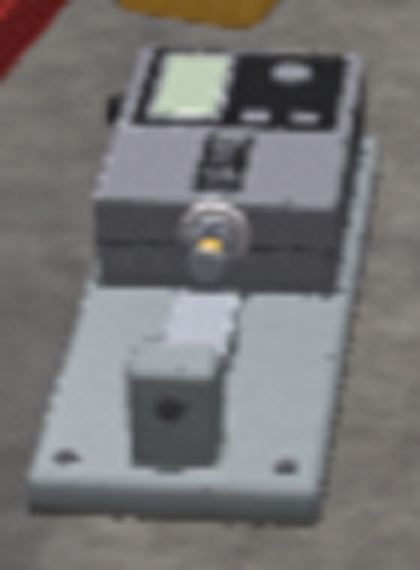

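The side view confirms the gauge pose to about 1 mm: plunger tip at about y 30, anvil face at about 102. I swing over to the housing now and turn the tool to match it.

```bash
J="python3 -m jog"
python3 -m jog '[{"tx":2.39,"ty":-3.16},{"tx":2.39,"ty":-3.16},{"tx":2.39,"ty":-3.16},{"tx":2.39,"ty":-3.16},{"tx":2.39,"ty":-3.16},{"tx":2.39,"ty":-3.16},{"tx":2.39,"ty":-3.16},{"tx":2.39,"ty":-3.16}]' 5.5 25 >/dev/null
python3 -m jog '[{"tx":2.39,"ty":-3.16},{"tx":2.39,"ty":-3.16},{"tx":2.39,"ty":-3.16},{"tx":2.39,"ty":-3.16},{"tx":2.39,"ty":-3.16},{"tx":2.39,"ty":-3.16},{"tx":2.39,"ty":-3.16},{"tx":2.39,"ty":-3.16}]'
python3 -m jog '[{"tx":2.39,"ty":-3.16},{"tx":2.39,"ty":-3.16},{"tx":2.39,"ty":-3.16},{"tx":2.39,"ty":-3.16},{"roll":-6.8},{"roll":-6.8},{"roll":-6.8},{"roll":-6.8}]'
python3 -m jog '[{"roll":-6.8},{"roll":-6.8},{"roll":-6.8},{"roll":-6.8},{"roll":-6.8},{"roll":-6.8},{"roll":-6.8},{"roll":-6.8}]'
python3 -m jog '[{"roll":-6.8},{"roll":-6.8},{"roll":-6.8},{"roll":-6.8},{},{}]'
cat >> h.py <<'E'
def psi():
    from scipy.spatial.transform import Rotation as R
    X=R.from_rotvec(observe()["orientation"]).as_matrix(); return np.arctan2(X[1,0],X[0,0]), X
def goto(xyz,ang):
    o=observe(); p,X=psi(); dl=X.T@(np.array(xyz)-o["ee_pos"])*100
    print("t",round(o["t"],2),"pos",o["ee_pos"].round(4),"psi",np.degrees(p).round(2),"tilt",X[:,2].round(3)); print("tool cm",dl.round(2),"roll",(-((np.degrees(ang-p)+180)%360-180)).round(2))
E
python3 - <<'E'
from h import *
goto([.4255,.2335,.004],np.radians(128))
im,d=viewer.get_image("top"); 
for f in cut_out("housing_large","top")[:5]:
    P=cloud("top",f["pixels"],d);print(f["bbox"],f["confidence"],np.median(P,0).round(3))
E
```

```text
t 0.8 pos [ 0.1797 -0.5198  0.2313] psi 19.07 tilt [ 0. -0. -1.]
tool cm [ 47.84 -63.17  22.73] roll -108.93
[184.5, 296.4, 205.2, 322.8] 0.87 [0.329 0.395 0.02 ]
[294.7, 247.7, 312.7, 276.7] 0.8 [0.446 0.136 0.021]
[248.4, 258.3, 274.4, 280.3] 0.59 [0.425 0.235 0.021]schema error: expected keys tx, ty, tz, roll
schema error: expected keys tx, ty, tz, roll
schema error: expected keys tx, ty, tz, roll
schema error: expected keys tx, ty, tz, roll
schema error: expected keys tx, ty, tz, roll
```

```bash
python3 -m jog '[{"tx":2.39,"ty":-3.16,"tz":0,"roll":0},{"tx":2.39,"ty":-3.16,"tz":0,"roll":0},{"tx":2.39,"ty":-3.16,"tz":0,"roll":0},{"tx":2.39,"ty":-3.16,"tz":0,"roll":0},{"tx":2.39,"ty":-3.16,"tz":0,"roll":0},{"tx":2.39,"ty":-3.16,"tz":0,"roll":0},{"tx":2.39,"ty":-3.16,"tz":0,"roll":0},{"tx":2.39,"ty":-3.16,"tz":0,"roll":0}]' 5.5 25
python3 -m jog '[{"tx":2.39,"ty":-3.16,"tz":0,"roll":0},{"tx":2.39,"ty":-3.16,"tz":0,"roll":0},{"tx":2.39,"ty":-3.16,"tz":0,"roll":0},{"tx":2.39,"ty":-3.16,"tz":0,"roll":0},{"tx":2.39,"ty":-3.16,"tz":0,"roll":0},{"tx":2.39,"ty":-3.16,"tz":0,"roll":0},{"tx":2.39,"ty":-3.16,"tz":0,"roll":0},{"tx":2.39,"ty":-3.16,"tz":0,"roll":0}]'
python3 -m jog '[{"tx":2.39,"ty":-3.16,"tz":0,"roll":0},{"tx":2.39,"ty":-3.16,"tz":0,"roll":0},{"tx":2.39,"ty":-3.16,"tz":0,"roll":0},{"tx":2.39,"ty":-3.16,"tz":0,"roll":0},{"tx":0,"ty":0,"tz":0,"roll":-6.8},{"tx":0,"ty":0,"tz":0,"roll":-6.8},{"tx":0,"ty":0,"tz":0,"roll":-6.8},{"tx":0,"ty":0,"tz":0,"roll":-6.8}]'
python3 -m jog '[{"tx":0,"ty":0,"tz":0,"roll":-6.8},{"tx":0,"ty":0,"tz":0,"roll":-6.8},{"tx":0,"ty":0,"tz":0,"roll":-6.8},{"tx":0,"ty":0,"tz":0,"roll":-6.8},{"tx":0,"ty":0,"tz":0,"roll":-6.8},{"tx":0,"ty":0,"tz":0,"roll":-6.8},{"tx":0,"ty":0,"tz":0,"roll":-6.8},{"tx":0,"ty":0,"tz":0,"roll":-6.8}]'
python3 -m jog '[{"tx":0,"ty":0,"tz":0,"roll":-6.8},{"tx":0,"ty":0,"tz":0,"roll":-6.8},{"tx":0,"ty":0,"tz":0,"roll":-6.8},{"tx":0,"ty":0,"tz":0,"roll":-6.8},{"tx":0,"ty":0,"tz":0,"roll":0},{"tx":0,"ty":0,"tz":0,"roll":0}]'
python3 -c '
from h import *
goto([.4255,.2335,.004],np.radians(128))'
```

```text
t: 1.57
ee_pos: [0.2779, -0.2167, 0.2314]
orientation: [3.098, 0.519, 0.001]
contact_force: [1.8, 0.0, 0.5]
grip_width: 0.65
grip_force: 0.0
t: 2.23
ee_pos: [0.3761, 0.0852, 0.2316]
orientation: [3.098, 0.521, 0.001]
contact_force: [0.8, -1.3, 0.5]
grip_width: 0.642
grip_force: 0.0
t: 2.9
ee_pos: [0.4249, 0.234, 0.2312]
orientation: [2.885, 1.244, -0.0]
contact_force: [0.4, 0.3, 0.2]
grip_width: 0.646
grip_force: 0.0
t: 3.57
ee_pos: [0.425, 0.2337, 0.2314]
orientation: [1.998, 2.424, 0.0]
contact_force: [0.0, -0.6, -0.3]
grip_width: 0.643
grip_force: 0.0
t: 4.07
ee_pos: [0.425, 0.2337, 0.2313]
orientation: [-1.386, -2.819, -0.0]
contact_force: [0.0, -0.3, -0.1]
grip_width: 0.644
grip_force: 0.0
t 4.07 pos [0.425  0.2337 0.2313] psi 127.65 tilt [ 0.  0. -1.]
tool cm [-0.04  0.03 22.73] roll -0.35
```

```bash
python3 -m jog '[{"tx":0,"ty":0,"tz":3.6,"roll":0},{"tx":0,"ty":0,"tz":3.6,"roll":0},{"tx":0,"ty":0,"tz":3.6,"roll":0},{"tx":0,"ty":0,"tz":3.6,"roll":0},{"tx":0,"ty":0,"tz":3.6,"roll":0},{"tx":0,"ty":0,"tz":2.6,"roll":0},{"tx":0,"ty":0,"tz":1.4,"roll":0},{"tx":0,"ty":0,"tz":0.6,"roll":0}]'
python3 -m jog '[{"tx":0,"ty":0,"tz":0,"roll":0},{"tx":0,"ty":0,"tz":0,"roll":0},{"tx":0,"ty":0,"tz":0,"roll":0},{"tx":0,"ty":0,"tz":0,"roll":0},{"tx":0,"ty":0,"tz":0,"roll":0}]' 2.0 25
python3 -m jog '[{"tx":0,"ty":0,"tz":-1,"roll":0},{"tx":0,"ty":0,"tz":-3,"roll":0},{"tx":0,"ty":0,"tz":-3,"roll":0},{"tx":0,"ty":0,"tz":-3,"roll":0},{"tx":0,"ty":0,"tz":0,"roll":0},{"tx":0,"ty":0,"tz":0,"roll":0}]'
python3 - <<'E'
from h import *
im,d=viewer.get_image("side"); o=observe(); u,v=pix("side",o["ee_pos"])[0].astype(int); print(u,v)
cv2.imwrite("pics/grasp.png",cv2.resize(im[max(v-60,0):v+60,u-70:u+70],None,fx=5,fy=5,interpolation=cv2.INTER_CUBIC))
x,y,a=gpose(); T=g2w([[.001,.066,0]])[0]; T[2]=.12; print(T); goto(T,a+np.pi/2)
E
```

```text
t: 4.73
ee_pos: [0.4239, 0.2332, 0.0031]
orientation: [-1.385, -2.817, 0.004]
contact_force: [-1.0, -0.5, -0.8]
grip_width: 0.644
grip_force: 0.0
t: 5.15
ee_pos: [0.4255, 0.2339, 0.0062]
orientation: [1.38, 2.821, 0.002]
contact_force: [-0.4, -0.4, -0.4]
grip_width: 0.344
grip_force: 25.1
t: 5.65
ee_pos: [0.4258, 0.234, 0.1073]
orientation: [1.379, 2.82, 0.005]
contact_force: [-0.6, -0.0, -1.0]
grip_width: 0.345
grip_force: 25.1
312 268
[ 0.58146068 -0.00275067  0.12      ]
t 5.7 pos [0.425  0.2337 0.1059] psi 127.86 tilt [ 0.001  0.001 -1.   ]
tool cm [-28.27  -2.16  -1.4 ] roll 29.24
```

View pics/grasp.png

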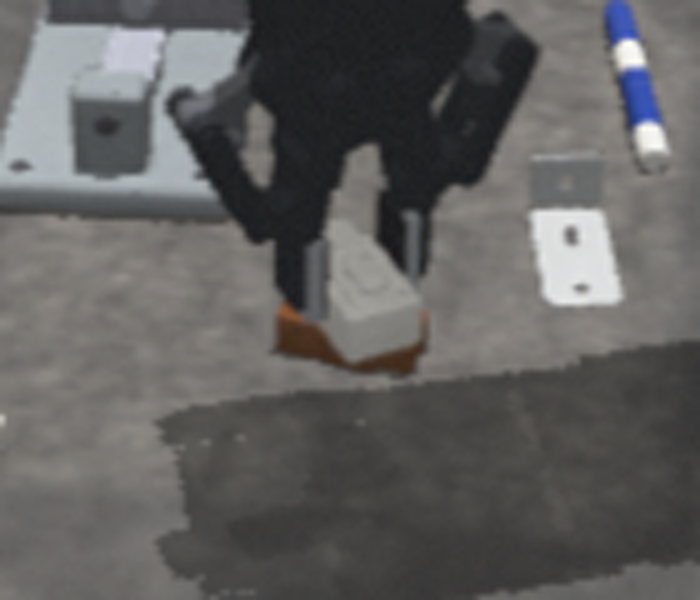

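The housing is held level between the pads, at about (370,280) in the crop. I carry it over to the rest.

```bash
python3 -m jog '[{"tx":-3.53,"ty":-0.27,"tz":-0.18,"roll":0},{"tx":-3.53,"ty":-0.27,"tz":-0.18,"roll":0},{"tx":-3.53,"ty":-0.27,"tz":-0.18,"roll":0},{"tx":-3.53,"ty":-0.27,"tz":-0.18,"roll":0},{"tx":-3.53,"ty":-0.27,"tz":-0.18,"roll":0},{"tx":-3.53,"ty":-0.27,"tz":-0.18,"roll":0},{"tx":-3.53,"ty":-0.27,"tz":-0.18,"roll":0},{"tx":-3.53,"ty":-0.27,"tz":-0.18,"roll":0}]'
python3 -m jog '[{"tx":0,"ty":0,"tz":0,"roll":5.85},{"tx":0,"ty":0,"tz":0,"roll":5.85},{"tx":0,"ty":0,"tz":0,"roll":5.85},{"tx":0,"ty":0,"tz":0,"roll":5.85},{"tx":0,"ty":0,"tz":0,"roll":5.85},{"tx":0,"ty":0,"tz":0,"roll":0},{"tx":0,"ty":0,"tz":0,"roll":0},{"tx":0,"ty":0,"tz":0,"roll":0}]'
python3 - <<'E'
from h import *
x,y,a=gpose(); T=g2w([[.001,.066,0.0425]])[0]; goto(T,a+np.pi/2)
im,d=viewer.get_image("top"); im2,d2=viewer.get_image("side")
for f in cut_out("housing_large","side")[:4]:
    P=cloud("side",f["pixels"],d2); Q=P-[x,y,0]; print(f["bbox"],f["confidence"],np.median(P,0).round(3))
    if abs(P[:,2].mean()-.09)<.04:
        k=Q[:,2]>.03; L=np.c_[np.cos(a)*Q[:,0]+np.sin(a)*Q[:,1],-np.sin(a)*Q[:,0]+np.cos(a)*Q[:,1],Q[:,2]]*1000
        print(np.percentile(L,[2,50,98],axis=0).round(0).tolist())
E
```

```text
t: 6.37
ee_pos: [0.5812, -0.0042, 0.1183]
orientation: [-1.38, -2.82, 0.001]
contact_force: [0.8, -0.4, -0.8]
grip_width: 0.346
grip_force: 25.1
t: 7.03
ee_pos: [0.5809, -0.0025, 0.119]
orientation: [-2.044, -2.385, 0.001]
contact_force: [-0.4, 0.1, 0.1]
grip_width: 0.343
grip_force: 25.1
t 7.03 pos [ 0.5809 -0.0025  0.119 ] psi 98.81 tilt [-0.001  0.    -1.   ]
tool cm [-0.04  0.06  7.65] roll 0.18
[299.8, 262.3, 328.2, 280.1] 0.98 [0.445 0.143 0.021]
[330.8, 362.3, 369.2, 399.6] 0.89 [0.328 0.399 0.021]
[260.0, 179.7, 277.7, 200.6] 0.64 [0.578 0.017 0.134]
[[-15.0, 3.0, 62.0], [-1.0, 87.0, 134.0], [13.0, 97.0, 140.0]]
```

```bash
python3 -m jog '[{"tx":0,"ty":0.05,"tz":1.6,"roll":0},{"tx":0,"ty":0,"tz":1.6,"roll":0},{"tx":0,"ty":0,"tz":1.5,"roll":0},{"tx":0,"ty":0,"tz":1.2,"roll":0},{"tx":0,"ty":0,"tz":0.8,"roll":0},{"tx":0,"ty":0,"tz":0.5,"roll":0},{"tx":0,"ty":0,"tz":0.3,"roll":0},{"tx":0,"ty":0,"tz":0.1,"roll":0}]'
python3 -m jog '[{"tx":0,"ty":0,"tz":0,"roll":0},{"tx":0,"ty":0,"tz":0,"roll":0}]'
python3 - <<'E'
from h import *
x,y,a=gpose(); T=g2w([[.001,.066,0.0412]])[0]; goto(T,a+np.pi/2)
im,d=viewer.get_image("side"); cv2.imwrite("pics/place.png",cv2.resize(im[150:260,215:325],None,fx=5,fy=5,interpolation=cv2.INTER_CUBIC))
E
```

```text
t: 7.85
ee_pos: [0.5819, -0.0024, 0.0436]
orientation: [2.048, 2.382, -0.0]
contact_force: [-0.6, 1.0, -0.1]
grip_width: 0.349
grip_force: 25.1
t: 8.02
ee_pos: [0.5821, -0.0025, 0.0442]
orientation: [2.048, 2.382, 0.001]
contact_force: [-0.1, -0.2, 0.2]
grip_width: 0.346
grip_force: 25.1
t 8.02 pos [ 0.5821 -0.0025  0.0442] psi 98.62 tilt [ 0.001 -0.    -1.   ]
tool cm [-0.02 -0.07  0.3 ] roll -0.0
```

View pics/place.png

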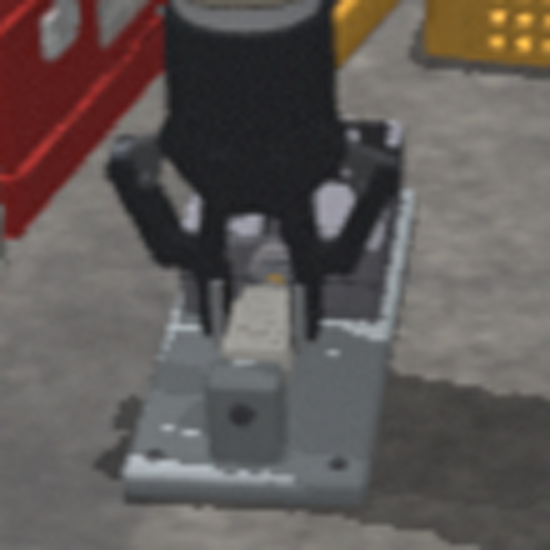

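```bash
python3 -m jog '[{"tx":0,"ty":-0.05,"tz":0.1,"roll":0},{"tx":0,"ty":0,"tz":0.1,"roll":0},{"tx":0,"ty":0,"tz":0.1,"roll":0},{"tx":0,"ty":0,"tz":0,"roll":0},{"tx":0,"ty":0,"tz":0,"roll":0}]'
```

```text
t: 8.48
ee_pos: [0.5814, -0.0025, 0.0412]
orientation: [2.048, 2.382, 0.0]
contact_force: [-1.8, 0.3, 6.0]
grip_width: 0.341
grip_force: 25.8
```

Contact at 6 N shows the housing is on the rest. I release, lift straight up and check the placement.

```bash
python3 -m jog '[{"tx":0,"ty":0,"tz":0,"roll":0},{"tx":0,"ty":0,"tz":0,"roll":0},{"tx":0,"ty":0,"tz":0,"roll":0},{"tx":0,"ty":0,"tz":0,"roll":0},{"tx":0,"ty":0,"tz":0,"roll":0}]' 5.5 25
python3 -m jog '[{"tx":0,"ty":0,"tz":-0.5,"roll":0},{"tx":0,"ty":0,"tz":-1,"roll":0},{"tx":0,"ty":0,"tz":-2.5,"roll":0},{"tx":0,"ty":0,"tz":-3,"roll":0},{"tx":0,"ty":0,"tz":-3,"roll":0},{"tx":0,"ty":0,"tz":-2,"roll":0},{"tx":0,"ty":0,"tz":0,"roll":0},{"tx":0,"ty":0,"tz":0,"roll":0}]'
python3 - <<'E'
from h import *
x,y,a=gpose(); 
im,d=viewer.get_image("side"); cv2.imwrite("pics/rel.png",cv2.resize(im[150:260,215:325],None,fx=5,fy=5,interpolation=cv2.INTER_CUBIC))
P=world("side",np.indices((480,640))[::-1].reshape(2,-1).T,d.ravel())
Q=P-[x,y,0]; L=np.c_[np.cos(a)*Q[:,0]+np.sin(a)*Q[:,1],-np.sin(a)*Q[:,0]+np.cos(a)*Q[:,1],Q[:,2]]*1000
k=(abs(L[:,0])<25)&(L[:,1]>30)&(L[:,1]<103)&(L[:,2]>50)&(L[:,2]<66); print(k.sum(),np.percentile(L[k],[3,50,97],axis=0).round(1).tolist())
T=g2w([[.001,-.028,.069]])[0]; print(T); goto(T,a+np.pi/2)
E
```

```text
t: 8.9
ee_pos: [0.5813, -0.0025, 0.0406]
orientation: [-2.048, -2.382, 0.0]
contact_force: [-0.5, 0.5, 0.2]
grip_width: 0.648
grip_force: 0.0
t: 9.57
ee_pos: [0.5818, -0.0025, 0.1624]
orientation: [2.047, 2.38, 0.003]
contact_force: [-0.3, 0.1, 0.1]
grip_width: 0.647
grip_force: 0.0
180 [[-14.8, 35.7, 53.6], [-0.8, 72.3, 57.7], [13.7, 93.9, 62.5]]
[ 0.59555634 -0.09568781  0.069     ]
t 9.62 pos [ 0.5811 -0.0025  0.161 ] psi 98.62 tilt [ 0. -0. -1.]
tool cm [-9.43  0.03  9.2 ] roll -0.0
```

View pics/rel.png

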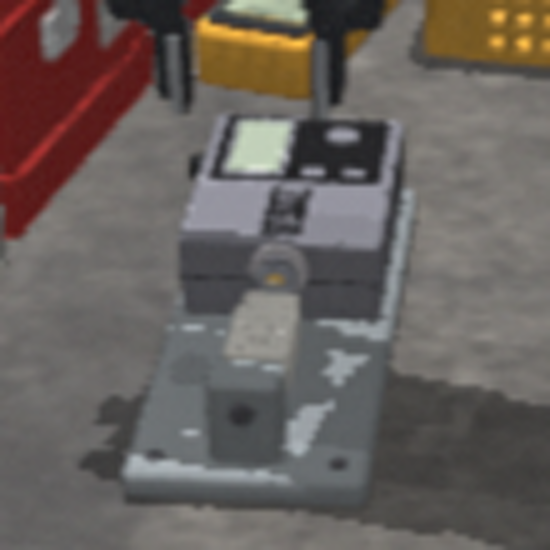

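The housing lies lengthwise on the rest, free of the anvil: x -15 to 14, y 36 to 95, top centre at about (262,325) in the crop. I shut the fingers and go to the wheel.

```bash
python3 -m jog '[{"tx":-3.4,"ty":0.03,"tz":0,"roll":0},{"tx":-3.4,"ty":0,"tz":0,"roll":0},{"tx":-3.4,"ty":0,"tz":0,"roll":0},{"tx":0,"ty":0,"tz":1.5,"roll":0},{"tx":0,"ty":0,"tz":2,"roll":0},{"tx":0,"ty":0,"tz":2,"roll":0},{"tx":0,"ty":0,"tz":2,"roll":0},{"tx":0,"ty":0,"tz":0.8,"roll":0}]' 0 25
python3 -m jog '[{"tx":0,"ty":0,"tz":0,"roll":0},{"tx":0,"ty":0,"tz":0,"roll":0},{"tx":0,"ty":0,"tz":0,"roll":0},{"tx":0,"ty":0,"tz":0,"roll":0}]'
python3 - <<'E'
from h import *
x,y,a=gpose(); goto(g2w([[.001,-.036,.069]])[0],a+np.pi/2)
im,d=viewer.get_image("side"); cv2.imwrite("pics/wheel.png",cv2.resize(im[150:260,215:325],None,fx=5,fy=5,interpolation=cv2.INTER_CUBIC))
E
```

```text
t: 10.28
ee_pos: [0.5949, -0.103, 0.074]
orientation: [-2.045, -2.378, 0.004]
contact_force: [-0.3, 0.1, 0.1]
grip_width: -0.0
grip_force: 0.0
t: 10.62
ee_pos: [0.5975, -0.1034, 0.0788]
orientation: [2.047, 2.381, 0.001]
contact_force: [-0.2, 0.6, 0.4]
grip_width: -0.004
grip_force: 0.0
t 10.62 pos [ 0.5975 -0.1034  0.0788] psi 98.62 tilt [ 0.002 -0.    -1.   ]
tool cm [-0.01 -0.08  0.98] roll -0.0
```

View pics/wheel.png

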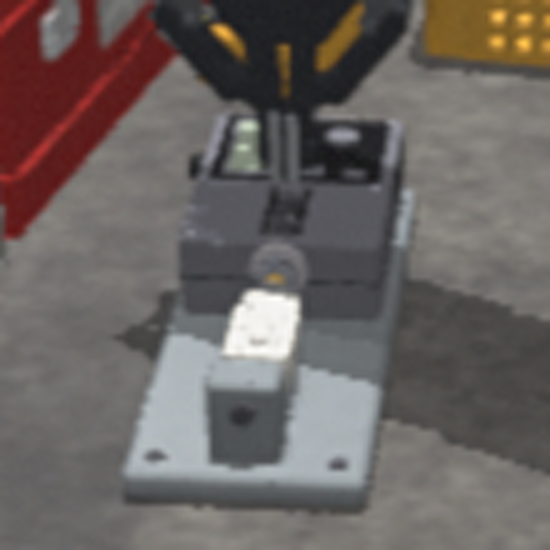

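```bash
python3 -m jog '[{"tx":0,"ty":-0.03,"tz":0.4,"roll":0},{"tx":0,"ty":0,"tz":0.3,"roll":0},{"tx":0,"ty":0,"tz":0.15,"roll":0},{"tx":0,"ty":0,"tz":0.05,"roll":0},{"tx":0,"ty":0,"tz":0,"roll":0}]'
python3 -m jog '[{"tx":0,"ty":0,"tz":0.08,"roll":0},{"tx":0,"ty":0,"tz":0,"roll":0}]'
python3 -m jog '[{"tx":0,"ty":0,"tz":0.07,"roll":0},{"tx":0,"ty":0,"tz":0,"roll":0}]'
```

```text
t: 11.08
ee_pos: [0.5965, -0.1033, 0.0688]
orientation: [-2.048, -2.382, 0.0]
contact_force: [-0.9, 0.2, 2.4]
grip_width: -0.001
grip_force: 1.6
t: 11.25
ee_pos: [0.5967, -0.1034, 0.0685]
orientation: [2.048, 2.382, 0.0]
contact_force: [-2.7, 1.5, 9.2]
grip_width: -0.002
grip_force: 4.4
t: 11.42
ee_pos: [0.5968, -0.1035, 0.0684]
orientation: [2.048, 2.382, 0.0]
contact_force: [-5.1, 0.1, 13.6]
grip_width: 0.002
grip_force: 6.9
```

```bash
python3 -m jog '[{"tx":0,"ty":0,"tz":-0.06,"roll":0},{"tx":0.3,"ty":0,"tz":0,"roll":0},{"tx":0.3,"ty":0,"tz":0,"roll":0},{"tx":0,"ty":0,"tz":0,"roll":0}]'
python3 -m jog '[{"tx":0.3,"ty":0,"tz":0,"roll":0},{"tx":0.3,"ty":0,"tz":0,"roll":0},{"tx":0.3,"ty":0,"tz":0,"roll":0},{"tx":0.3,"ty":0,"tz":0,"roll":0},{"tx":0,"ty":0,"tz":0,"roll":0}]'
```

```text
t: 11.75
ee_pos: [0.5959, -0.0975, 0.0686]
orientation: [2.047, 2.382, 0.0]
contact_force: [-2.9, -0.9, 9.5]
grip_width: 0.001
grip_force: 4.5
t: 12.17
ee_pos: [0.5941, -0.0853, 0.068]
orientation: [2.048, 2.382, 0.001]
contact_force: [-0.0, 0.5, 3.8]
grip_width: 0.0
grip_force: 1.8
```

```bash
python3 -m jog '[{"tx":0,"ty":0,"tz":-0.3,"roll":0},{"tx":0,"ty":0,"tz":-0.3,"roll":0},{"tx":0,"ty":0,"tz":0,"roll":0}]'
cat > q.py <<'E'
from h import *
x,y,a=gpose()
def loc(d):
    P=world("side",np.indices((480,640))[::-1].reshape(2,-1).T,d.ravel())
    Q=P-[x,y,0]; return np.c_[np.cos(a)*Q[:,0]+np.sin(a)*Q[:,1],-np.sin(a)*Q[:,0]+np.cos(a)*Q[:,1],Q[:,2]]*1000
def rep(im,d,n):
    L=loc(d); d=d
    k=(abs(L[:,0])<16)&(L[:,1]>30)&(L[:,1]<103)&(L[:,2]>54)&(L[:,2]<66); 
    c=(abs(L[:,0])<5)&(L[:,1]>0)&(L[:,1]<103)&(L[:,2]>30)
    print(n,"house",k.sum(),np.percentile(L[k,1],[3,50,97]).round(1))
    g=im.astype(int).sum(2)//3; print("col gray",g[188:236,270].tolist()); 
    print("col Y",loc(d).reshape(480,640,3)[188:236,270,1].round(0).astype(int).tolist()); print("col Z",L.reshape(480,640,3)[188:236,270,2].round(0).astype(int).tolist())
if __name__=="__main__":
    z=np.load("side0.npz"); rep(z["im"],z["d"],"start")
    I=[viewer.get_image("side") for _ in range(3)]
    im=np.mean([i[0] for i in I],0); d=np.median([i[1] for i in I],0); rep(im,d,"now")
    np.savez("side_a.npz",im=im,d=d); goto(g2w([[.001,-.036,.069]])[0],a+np.pi/2)
E
python3 q.py
```

```text
t: 12.42
ee_pos: [0.5941, -0.0857, 0.0743]
orientation: [2.048, 2.382, 0.0]
contact_force: [0.7, -0.2, 0.2]
grip_width: -0.001
grip_force: 0.0Traceback (most recent call last):
  File "q.py", line 14, in <module>
    z=np.load("side0.npz"); rep(z["im"],z["d"],"start")
                            ~~~^^^^^^^^^^^^^^^^^^^^^^^^
  File "q.py", line 10, in rep
    print(n,"house",k.sum(),np.percentile(L[k,1],[3,50,97]).round(1))
                            ~~~~~~~~~~~~~^^^^^^^^^^^^^^^^^^
    return _quantile_unchecked(
        a, q, axis, out, overwrite_input, method, keepdims, weights)
    return _ureduce(a,
                    func=_quantile_ureduce_func,
    ...<5 lines>...
                    overwrite_input=overwrite_input,
                    method=method)
    r = func(a, **kwargs)
    result = _quantile(arr,
                       quantiles=q,
    ...<2 lines>...
                       out=out,
                       weights=wgt)
    slices_having_nans = np.isnan(arr[-1, ...])
                                  ~~~^^^^^^^^^
IndexError: index -1 is out of bounds for axis 0 with size 0
```

```bash
sed -i 's/print(n,"house".*/print(n,"house",k.sum(),np.percentile(L[k,1],[3,50,97]).round(1) if k.any() else 0)/' q.py; python3 q.py
```

```text
start house 0 0
col gray [82, 80, 71, 78, 64, 87, 91, 71, 85, 162, 176, 190, 132, 163, 113, 96, 102, 168, 174, 124, 94, 90, 88, 85, 71, 96, 184, 195, 193, 193, 193, 192, 193, 193, 179, 163, 152, 145, 136, 120, 89, 77, 76, 77, 76, 77, 75, 76]
col Y [-45, -43, -44, -24, -22, -21, -14, -13, -13, -4, 1, 5, 7, 7, 12, 16, 15, 21, 27, 29, 29, 31, 27, 27, 3, -3, 26, 37, 41, 43, 50, 53, 60, 64, 112, 112, 114, 121, 121, 126, 127, 127, 127, 129, 126, 128, 128, 127]
col Z [66, 64, 61, 69, 68, 66, 67, 64, 62, 64, 64, 63, 62, 59, 59, 59, 55, 56, 57, 55, 52, 51, 45, 43, 25, 18, 33, 38, 37, 35, 37, 37, 38, 38, 66, 64, 62, 64, 62, 62, 60, 58, 55, 53, 49, 47, 45, 41]
now house 175 [36.6 72.1 95.1]
col gray [79, 80, 79, 68, 61, 62, 57, 63, 65, 92, 108, 125, 112, 115, 114, 83, 100, 98, 103, 112, 119, 165, 170, 185, 241, 242, 242, 240, 240, 227, 223, 236, 237, 231, 176, 164, 159, 152, 141, 128, 94, 82, 81, 81, 80, 80, 79, 80]
col Y [-10, -9, -8, -11, -21, -19, -18, -14, -16, -4, 0, 7, 5, 6, 11, 16, 18, 19, 22, 27, 35, 37, 44, 53, 56, 60, 66, 72, 73, 79, 83, 86, 90, 94, 111, 113, 119, 119, 124, 124, 126, 128, 126, 127, 128, 129, 127, 128]
col Z [85, 83, 81, 77, 68, 67, 64, 64, 60, 64, 63, 64, 61, 58, 59, 59, 57, 55, 54, 54, 56, 55, 56, 59, 58, 58, 58, 60, 58, 59, 58, 58, 57, 58, 65, 64, 65, 63, 64, 61, 60, 58, 54, 52, 50, 48, 44, 42]
t 12.57 pos [ 0.5938 -0.0856  0.0737] psi 98.61 tilt [-0.  0. -1.]
tool cm [-1.82  0.02  0.47] roll -0.01
```

```bash
cat > y.py <<'E'
import numpy as np,sys
def yel(f):
    im=np.load(f)["im"].astype(float); s=np.clip(np.minimum(im[:,:,2],im[:,:,1]*1.3)-im[:,:,0]-25,0,None)[195:225,260:282]
    v,u=np.indices(s.shape); print(f,"sum",s.sum().round(),"row",((s*v).sum()/s.sum()+195).round(2),"col",((s*u).sum()/s.sum()+260).round(2), s.sum(1).round().astype(int).tolist())
for f in sys.argv[1:]: yel(f)
E
python3 y.py side0.npz side_a.npz
python3 -c '
from h import *
print(pix("side",g2w([[0,y,.0575] for y in (.015,.02,.025,.03,.036,.042)])).round(1).tolist())'
```

```text
side0.npz sum 381.0 row 205.24 col 269.72 [0, 0, 0, 0, 0, 0, 0, 0, 0, 0, 290, 91, 0, 0, 0, 0, 0, 0, 0, 0, 0, 0, 0, 0, 0, 0, 0, 0, 0, 0]
side_a.npz sum 136.0 row 206.45 col 269.45 [0, 0, 0, 0, 0, 0, 0, 0, 0, 0, 0, 75, 61, 0, 0, 0, 0, 0, 0, 0, 0, 0, 0, 0, 0, 0, 0, 0, 0, 0]
[[270.4, 203.2], [270.1, 204.3], [269.8, 205.3], [269.6, 206.4], [269.2, 207.7], [268.9, 209.0]]
```

The yellow band on the plunger moved about 6 mm, so the wheel does roll. Second stroke.

```bash
python3 -m jog '[{"tx":-0.9,"ty":0,"tz":0,"roll":0},{"tx":-0.9,"ty":0,"tz":0,"roll":0},{"tx":0,"ty":0,"tz":0.4,"roll":0},{"tx":0,"ty":0,"tz":0.2,"roll":0},{"tx":0,"ty":0,"tz":0,"roll":0}]'
python3 -m jog '[{"tx":0.3,"ty":0,"tz":0,"roll":0},{"tx":0.3,"ty":0,"tz":0,"roll":0},{"tx":0.3,"ty":0,"tz":0,"roll":0}]'
python3 -m jog '[{"tx":0.3,"ty":0,"tz":0.02,"roll":0},{"tx":0.3,"ty":0,"tz":0.02,"roll":0},{"tx":0.3,"ty":0,"tz":0.02,"roll":0},{"tx":0,"ty":0,"tz":0,"roll":0}]'
python3 -m jog '[{"tx":0,"ty":0,"tz":-0.4,"roll":0},{"tx":0,"ty":0,"tz":-0.26,"roll":0},{"tx":-0.9,"ty":0,"tz":0,"roll":0},{"tx":-0.9,"ty":0,"tz":0,"roll":0},{"tx":0,"ty":0,"tz":0,"roll":0}]'
python3 q.py | grep -v col; python3 y.py side_a.npz
```

```text
t: 12.98
ee_pos: [0.5971, -0.1044, 0.0684]
orientation: [2.048, 2.38, 0.0]
contact_force: [-1.9, -4.5, 9.7]
grip_width: -0.001
grip_force: 4.4
t: 13.23
ee_pos: [0.5958, -0.095, 0.0686]
orientation: [2.048, 2.38, 0.001]
contact_force: [-2.8, -2.7, 8.8]
grip_width: 0.0
grip_force: 4.6
t: 13.57
ee_pos: [0.5944, -0.0853, 0.0678]
orientation: [2.047, 2.381, 0.001]
contact_force: [-1.5, 1.6, 9.7]
grip_width: 0.002
grip_force: 4.4
t: 13.98
ee_pos: [0.5968, -0.1053, 0.0737]
orientation: [2.049, 2.381, -0.0]
contact_force: [0.3, 0.3, 0.1]
grip_width: 0.0
grip_force: 0.0
start house 0 0
now house 157 [42.3 74.6 97.7]
t 14.13 pos [ 0.5964 -0.1037  0.0735] psi 98.57 tilt [-0.  0. -1.]
tool cm [0.   0.04 0.45] roll -0.05
side_a.npz sum 233.0 row 207.77 col 268.59 [0, 0, 0, 0, 0, 0, 0, 0, 0, 0, 0, 0, 53, 180, 0, 0, 0, 0, 0, 0, 0, 0, 0, 0, 0, 0, 0, 0, 0, 0]
```

```bash
cp side_a.npz s2.npz
python3 -m jog '[{"tx":0,"ty":0,"tz":0.4,"roll":0},{"tx":0,"ty":0,"tz":0.2,"roll":0},{"tx":0,"ty":0,"tz":0,"roll":0},{"tx":0.3,"ty":0,"tz":0,"roll":0},{"tx":0.3,"ty":0,"tz":0,"roll":0},{"tx":0.3,"ty":0,"tz":0,"roll":0},{"tx":0,"ty":0,"tz":0,"roll":0}]'
python3 -m jog '[{"tx":0,"ty":0,"tz":-0.4,"roll":0},{"tx":0,"ty":0,"tz":-0.2,"roll":0},{"tx":-0.9,"ty":0,"tz":0,"roll":0},{"tx":0,"ty":0,"tz":0,"roll":0}]'
python3 q.py | grep -v start; python3 y.py side_a.npz
```

```text
t: 14.72
ee_pos: [0.5956, -0.0943, 0.0686]
orientation: [2.047, 2.382, 0.0]
contact_force: [-2.1, 0.5, 10.0]
grip_width: -0.0
grip_force: 5.0
t: 15.05
ee_pos: [0.5968, -0.1045, 0.0737]
orientation: [2.048, 2.382, -0.0]
contact_force: [-0.3, 0.6, -0.2]
grip_width: 0.002
grip_force: 0.0
col gray [82, 80, 71, 78, 64, 87, 91, 71, 85, 162, 176, 190, 132, 163, 113, 96, 102, 168, 174, 124, 94, 90, 88, 85, 71, 96, 184, 195, 193, 193, 193, 192, 193, 193, 179, 163, 152, 145, 136, 120, 89, 77, 76, 77, 76, 77, 75, 76]
col Y [-45, -43, -44, -24, -22, -21, -14, -13, -13, -4, 1, 5, 7, 7, 12, 16, 15, 21, 27, 29, 29, 31, 27, 27, 3, -3, 26, 37, 41, 43, 50, 53, 60, 64, 112, 112, 114, 121, 121, 126, 127, 127, 127, 129, 126, 128, 128, 127]
col Z [66, 64, 61, 69, 68, 66, 67, 64, 62, 64, 64, 63, 62, 59, 59, 59, 55, 56, 57, 55, 52, 51, 45, 43, 25, 18, 33, 38, 37, 35, 37, 37, 38, 38, 66, 64, 62, 64, 62, 62, 60, 58, 55, 53, 49, 47, 45, 41]
now house 168 [31.3 74.5 97.2]
col gray [63, 49, 64, 62, 63, 56, 55, 66, 62, 92, 108, 125, 112, 114, 131, 134, 127, 95, 100, 96, 107, 152, 221, 242, 238, 238, 242, 241, 240, 226, 224, 241, 235, 226, 219, 176, 159, 152, 142, 128, 94, 82, 81, 81, 80, 80, 79, 79]
col Y [-46, -46, -29, -25, -21, -15, -18, -14, -14, -7, 0, 5, 6, 9, 13, 18, 21, 25, 29, 31, 32, 39, 44, 48, 54, 61, 67, 72, 73, 77, 80, 88, 93, 96, 110, 114, 116, 121, 123, 125, 127, 129, 129, 128, 127, 128, 128, 130]
col Z [65, 63, 70, 69, 68, 69, 64, 63, 61, 62, 64, 64, 61, 60, 60, 60, 59, 59, 58, 56, 54, 56, 56, 56, 56, 58, 59, 60, 58, 58, 57, 59, 60, 58, 65, 65, 63, 64, 63, 61, 60, 59, 56, 52, 49, 48, 44, 43]
t 15.2 pos [ 0.5964 -0.1036  0.0735] psi 98.59 tilt [-0.  0. -1.]
tool cm [-0.01  0.03  0.45] roll -0.03
side_a.npz sum 55.0 row 208.0 col 268.77 [0, 0, 0, 0, 0, 0, 0, 0, 0, 0, 0, 0, 0, 55, 0, 0, 0, 0, 0, 0, 0, 0, 0, 0, 0, 0, 0, 0, 0, 0]
```

```bash
cp side_a.npz s3.npz
python3 - <<'E'
import numpy as np,cv2
f=[np.load(x)["im"].astype(np.uint8)[186:236,252:286] for x in("s2.npz","s3.npz")]
cv2.imwrite("pics/m.png",np.hstack([cv2.resize(i,None,fx=11,fy=11,interpolation=cv2.INTER_LINEAR) for i in f]))
for x in("s2.npz","s3.npz"):
    g=np.load(x)["im"].mean(2); print(x); 
    for c in range(261,277,3): print(c,g[200:224,c].round().astype(int).tolist())
E
```

```text
s2.npz
261 [76, 76, 76, 76, 74, 63, 72, 77, 77, 76, 72, 69, 103, 189, 203, 216, 234, 237, 243, 242, 239, 231, 194, 178]
264 [73, 76, 80, 86, 83, 69, 71, 72, 69, 102, 230, 244, 242, 239, 236, 239, 241, 243, 242, 227, 234, 245, 210, 178]
267 [119, 116, 137, 124, 111, 97, 99, 100, 118, 154, 237, 242, 241, 238, 240, 240, 242, 241, 241, 197, 174, 239, 216, 182]
270 [112, 118, 153, 137, 109, 97, 95, 102, 113, 157, 222, 242, 240, 240, 242, 241, 241, 226, 224, 241, 235, 222, 219, 177]
273 [119, 113, 110, 113, 121, 105, 93, 90, 77, 91, 181, 231, 232, 236, 237, 236, 223, 218, 183, 166, 139, 136, 132, 123]
276 [74, 76, 84, 91, 91, 89, 74, 74, 74, 74, 73, 72, 71, 76, 94, 98, 109, 112, 113, 112, 111, 112, 115, 168]
s3.npz
261 [75, 75, 75, 75, 73, 61, 72, 75, 76, 74, 72, 70, 99, 173, 200, 216, 234, 237, 243, 242, 239, 229, 193, 177]
264 [74, 76, 80, 85, 82, 69, 72, 72, 69, 101, 229, 244, 243, 239, 236, 239, 241, 243, 242, 227, 232, 244, 209, 179]
267 [118, 117, 145, 131, 123, 95, 95, 96, 102, 152, 237, 242, 240, 238, 240, 240, 242, 241, 241, 204, 176, 239, 216, 181]
270 [112, 115, 132, 134, 128, 96, 101, 97, 108, 152, 222, 242, 238, 239, 242, 241, 241, 226, 225, 241, 236, 227, 220, 177]
273 [120, 113, 109, 113, 118, 107, 102, 91, 74, 91, 181, 231, 232, 236, 237, 236, 223, 218, 184, 166, 139, 135, 132, 123]
276 [74, 76, 85, 90, 90, 89, 74, 74, 74, 73, 73, 72, 71, 77, 93, 98, 109, 112, 113, 112, 111, 112, 116, 169]
```

View pics/m.png

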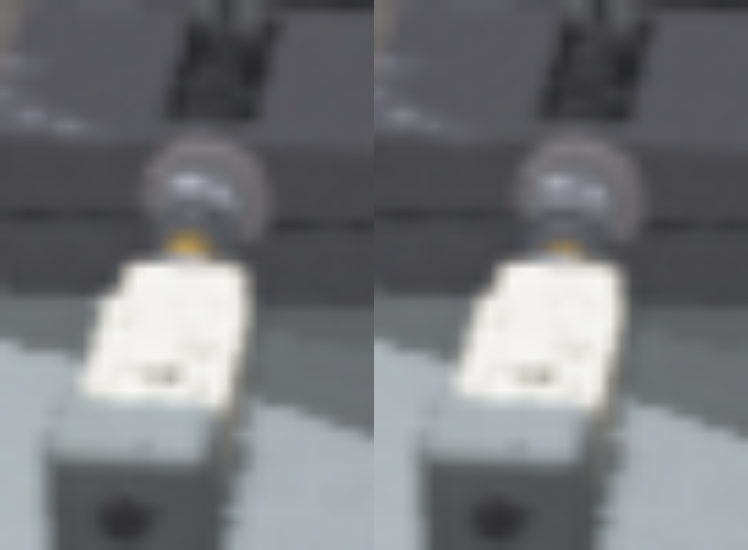

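The housing is identical in both frames, seated at the anvil, while the yellow plunger band at (565,248) has shrunk, so the spring is compressing: about 3 to 5 mm by now. I add about 1.3 mm.

```bash
python3 -m jog '[{"tx":0.4,"ty":0,"tz":0,"roll":0},{"tx":0,"ty":0,"tz":0.4,"roll":0},{"tx":0,"ty":0,"tz":0.2,"roll":0},{"tx":0,"ty":0,"tz":0,"roll":0},{"tx":0.2,"ty":0,"tz":0,"roll":0},{"tx":0.2,"ty":0,"tz":0,"roll":0},{"tx":0,"ty":0,"tz":0,"roll":0}]'
python3 -m jog '[{"tx":0,"ty":0,"tz":-0.4,"roll":0},{"tx":0,"ty":0,"tz":-2.6,"roll":0},{"tx":0,"ty":0,"tz":-2,"roll":0},{"tx":0,"ty":0,"tz":0,"roll":0}]'
python3 q.py | grep -v col; cp side_a.npz s4.npz; python3 y.py s3.npz s4.npz
python3 - <<'E'
from h import *
g=np.load("s4.npz")["im"].mean(2)
for c in (267,270): print(c,g[196:224,c].round().astype(int).tolist())
# zero key
x,y,a=gpose(); goto(g2w([[-.019,-.108,.0642]])[0],a+np.pi/2)
I=[viewer.get_image("side") for _ in range(2)]; im=I[0][0]; d=I[0][1]
for f in cut_out("zero_key_top","side")[:3]:
    l,t,r_,b=f["bbox"]; P=cloud("side",f["pixels"],d); Q=P-[x,y,0]; m=np.median(Q,0); print(f["bbox"],f["confidence"],(np.cos(a)*m[0]+np.sin(a)*m[1]).round(4),(-np.sin(a)*m[0]+np.cos(a)*m[1]).round(4))
print(pix("side",g2w([[-.02,-.108,.0642]])), pix("side",g2w([[0,-.108,.0642]])))
g=im[170:186,270:304].mean(2).astype(int); print(g.tolist())
E
```

```text
t: 15.78
ee_pos: [0.5958, -0.0956, 0.0686]
orientation: [2.047, 2.381, 0.0]
contact_force: [-2.6, -1.3, 10.8]
grip_width: 0.002
grip_force: 5.1
t: 16.12
ee_pos: [0.5971, -0.0957, 0.1213]
orientation: [2.045, 2.379, 0.004]
contact_force: [1.1, 0.5, 0.9]
grip_width: -0.001
grip_force: 0.0
start house 0 0
now house 166 [31.2 74.5 96.9]
t 16.27 pos [ 0.595  -0.0953  0.1172] psi 98.62 tilt [-0.001  0.    -1.   ]
tool cm [-0.85  0.05  4.82] roll -0.0
s3.npz sum 55.0 row 208.0 col 268.77 [0, 0, 0, 0, 0, 0, 0, 0, 0, 0, 0, 0, 0, 55, 0, 0, 0, 0, 0, 0, 0, 0, 0, 0, 0, 0, 0, 0, 0, 0]
s4.npz sum 31.0 row 208.0 col 268.59 [0, 0, 0, 0, 0, 0, 0, 0, 0, 0, 0, 0, 0, 31, 0, 0, 0, 0, 0, 0, 0, 0, 0, 0, 0, 0, 0, 0, 0, 0]
267 [62, 85, 90, 110, 114, 110, 108, 115, 123, 99, 93, 95, 96, 127, 235, 242, 238, 237, 239, 239, 240, 240, 240, 212, 177, 238, 214, 180]
270 [63, 92, 107, 124, 112, 112, 115, 130, 158, 119, 92, 92, 100, 107, 158, 241, 238, 238, 241, 240, 240, 224, 222, 240, 234, 225, 218, 174]
t 16.27 pos [ 0.595  -0.0953  0.1172] psi 98.62 tilt [-0.001  0.    -1.   ]
tool cm [-8.05 -1.95  5.29] roll -0.0

[... 1897 characters left out ...]
8, 29, 31, 35, 39, 38, 39, 38, 41, 36, 43, 82, 128, 139, 101, 79, 116, 126, 128, 125, 125, 126, 127, 125], [116, 94, 70, 32, 26, 30, 30, 31, 30, 27, 24, 29, 27, 29, 30, 30, 28, 29, 33, 36, 43, 88, 128, 127, 84, 72, 111, 123, 123, 118, 117, 120, 124, 124], [105, 75, 45, 27, 30, 45, 59, 62, 59, 50, 30, 26, 27, 35, 46, 44, 36, 33, 29, 29, 44, 101, 130, 103, 65, 76, 114, 125, 123, 120, 122, 123, 123, 123], [84, 69, 33, 28, 30, 62, 86, 86, 85, 72, 35, 27, 29, 52, 77, 83, 85, 71, 44, 29, 45, 104, 137, 107, 55, 73, 109, 119, 119, 117, 120, 122, 124, 124], [51, 44, 32, 30, 33, 42, 51, 51, 50, 46, 32, 30, 30, 46, 58, 65, 70, 59, 35, 27, 40, 77, 99, 80, 45, 75, 107, 114, 116, 117, 119, 120, 120, 121]]
```

Housing still seated. The zero key sits near (283,176.5) in the side view, close to the model position. I move over it and press gently.

```bash
python3 -m jog '[{"tx":-2.7,"ty":-0.65,"tz":0,"roll":0},{"tx":-2.7,"ty":-0.65,"tz":0,"roll":0},{"tx":-2.75,"ty":-0.65,"tz":0,"roll":0},{"tx":0,"ty":0,"tz":1.5,"roll":0},{"tx":0,"ty":0,"tz":1.5,"roll":0},{"tx":0,"ty":0,"tz":1,"roll":0},{"tx":0,"ty":0,"tz":0.5,"roll":0},{"tx":0,"ty":0,"tz":0,"roll":0}]'
python3 -m jog '[{"tx":0,"ty":0,"tz":0,"roll":0},{"tx":0,"ty":0,"tz":0,"roll":0}]'
python3 -c '
from h import *
x,y,a=gpose(); goto(g2w([[-.019,-.109,.0642]])[0],a+np.pi/2)'
```

```text
t: 17.08
ee_pos: [0.5877, -0.1784, 0.0713]
orientation: [-2.046, -2.381, 0.001]
contact_force: [0.2, 0.2, 0.0]
grip_width: 0.003
grip_force: 0.0
t: 17.25
ee_pos: [0.5888, -0.1788, 0.0735]
orientation: [2.047, 2.382, 0.001]
contact_force: [0.3, -0.0, -0.1]
grip_width: 0.0
grip_force: 0.0
t 17.25 pos [ 0.5888 -0.1788  0.0735] psi 98.65 tilt [ 0.001 -0.    -1.   ]
tool cm [ 0.02 -0.08  0.93] roll 0.02
```

```bash
python3 -m jog '[{"tx":0,"ty":0,"tz":0.4,"roll":0},{"tx":0,"ty":0,"tz":0.3,"roll":0},{"tx":0,"ty":0,"tz":0.15,"roll":0},{"tx":0,"ty":0,"tz":0,"roll":0},{"tx":0,"ty":0,"tz":0,"roll":0}]'
python3 -m jog '[{"tx":0,"ty":0,"tz":0.08,"roll":0},{"tx":0,"ty":0,"tz":0,"roll":0}]'
python3 -m jog '[{"tx":0,"ty":0,"tz":0.08,"roll":0},{"tx":0,"ty":0,"tz":0,"roll":0}]'
```

```text
t: 17.67
ee_pos: [0.5883, -0.1789, 0.0643]
orientation: [-2.048, -2.382, -0.0]
contact_force: [1.2, 1.5, -0.3]
grip_width: -0.001
grip_force: 0.0
t: 17.83
ee_pos: [0.5884, -0.179, 0.0637]
orientation: [2.048, 2.382, 0.0]
contact_force: [0.5, 0.8, 4.0]
grip_width: 0.002
grip_force: 1.4
t: 18.0
ee_pos: [0.5884, -0.179, 0.063]
orientation: [2.048, 2.382, 0.0]
contact_force: [-1.5, 0.8, 4.7]
grip_width: -0.002
grip_force: 2.8
```

```bash
python3 -m jog '[{"tx":0,"ty":0,"tz":0.06,"roll":0},{"tx":0,"ty":0,"tz":0,"roll":0},{"tx":0,"ty":0,"tz":0,"roll":0}]'
python3 -m jog '[{"tx":0,"ty":0,"tz":0.05,"roll":0},{"tx":0,"ty":0,"tz":0,"roll":0},{"tx":0,"ty":0,"tz":0,"roll":0},{"tx":0,"ty":0,"tz":0,"roll":0}]'
```

```text
t: 18.25
ee_pos: [0.5885, -0.179, 0.0628]
orientation: [2.048, 2.382, 0.0]
contact_force: [-2.0, 2.0, 9.5]
grip_width: 0.001
grip_force: 4.6
t: 18.58
ee_pos: [0.5885, -0.179, 0.0627]
orientation: [2.048, 2.382, 0.0]
contact_force: [-4.9, 2.2, 12.3]
grip_width: 0.002
grip_force: 6.6
```

The key bottomed: force climbed steeply from 6 to 12 N at z ≈ 63 mm. I retract and check.

```bash
python3 -m jog '[{"tx":0,"ty":0,"tz":-0.3,"roll":0},{"tx":0,"ty":0,"tz":-1.5,"roll":0},{"tx":0,"ty":0,"tz":-3,"roll":0},{"tx":0,"ty":0,"tz":-3,"roll":0},{"tx":0,"ty":0,"tz":-2,"roll":0},{"tx":0,"ty":0,"tz":0,"roll":0},{"tx":0,"ty":0,"tz":0,"roll":0},{"tx":0,"ty":0,"tz":0,"roll":0}]'
python3 - <<'E'
from h import *
I=[viewer.get_image("side") for _ in range(3)]; im=np.mean([i[0] for i in I],0); np.savez("s5.npz",im=im)
f=[np.load(x)["im"][186:236,252:286] for x in("s4.npz","s5.npz")]
print(abs(f[0]-f[1]).mean(2)[20:40].max(1).round())
cv2.imwrite("pics/fin.png",np.hstack([cv2.resize(i.astype(np.uint8),None,fx=11,fy=11) for i in f]))
E
```

```text
t: 19.25
ee_pos: [0.5878, -0.1788, 0.1585]
orientation: [-2.047, -2.381, 0.001]
contact_force: [0.2, -0.3, -0.3]
grip_width: 0.003
grip_force: 0.0
[41. 17. 42. 61. 63. 24. 11. 63. 72. 78. 77. 77. 76. 68. 65. 65. 66. 66.
 66. 66.]
```

View pics/fin.png

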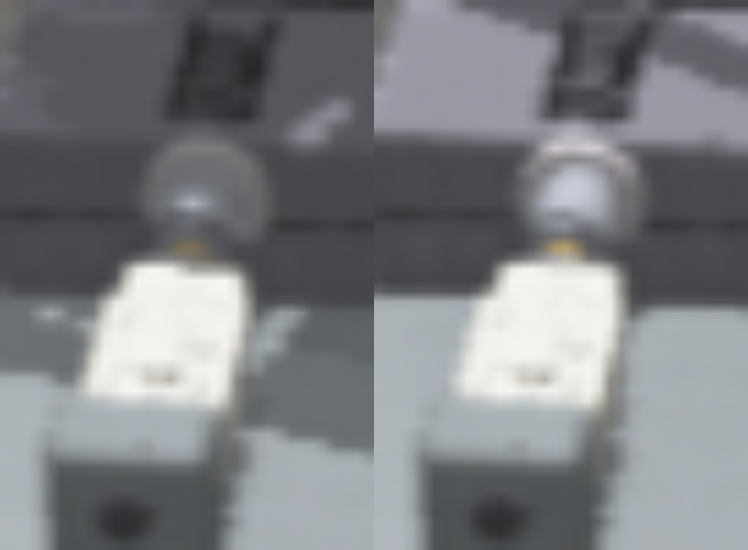

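The housing is unchanged at the anvil (right panel, top at about (540,330)). The plunger band at (565,248) is partly pushed in, and the arm is clear. I hand the job in.

```bash
python3 -c '
from bench import *
print(ticket.finish_job())'
```

```text
the job is handed in; nothing more can be done
None
```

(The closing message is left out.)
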